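# Open the mixing tub and nest the bowl set in it

## Robot

A 6-joint arm with a two-finger parallel gripper is mounted at the origin on the work surface. World frame = base frame: x ahead of the robot, y to its left, z up, the work surface at z = 0. Lengths are in m, angles in rad, forces in N, time in s.
With the tool pointing down it reaches from about 0.325 to 0.925 m from the base axis. Payload 3.1 kg.
Tool frame: the origin (TCP) lies at the very end of the fingers, on their centre line; the grasp point (between the pads) lies robot.grip_point_offset behind it (robot.grip_point_offset is the distance from the TCP to the grasp point, in m); z points along the fingers, y is the line along which they close (so a half turn about z gives the same grasp; the last joint's range is limited). The gripper opens to 85 mm and grips with 20 to 120 N. Pads are 22 mm wide; open, the fingers measure 114 mm over their backs; the gripper's body (76 mm by 85 mm) begins 54 mm behind the grasp point. The pads swing forward as they close: fully open they stand 13 mm farther back than shut.
Start: joints at [1.088, 0.217, 1.613, -0, 1.311, -0.112], TCP at [0.226, 0.583, 0.231] pointing down, gripper open.
Joint ranges: [-2.75, 2.75], [-0.78, 2.1], [0.31, 2.55], [-1.13, 4.27], [0.13, 2.63], [-2.58, 2.58]. Speed limits (rad/s): [2.79, 2.79, 3.14, 3.14, 3.14, 3.14].

## Interface

Orientations are given as a unit quaternion [w, x, y, z].
In Python, from workcell import robot gives the robot as it stands.
- The arm moves only by the tool step_arm, never from a script. Its argument "moves" is a list that holds one entry, the list of rows, each a list of 6 numbers: the shift along the world's x, y, z scaled (see below), then the turn, a rotation vector about the world's x, y, z scaled (see below). A call has 1 to 20 rows; each row is the pose to reach, as a shift and turn from the pose commanded when the call began, turning the shorter way round; what a row does not reach only later rows make up. The controller multiplies each number of a shift by 0.4 m and each number of a turn by pi rad. A row lasts 1/10 s, in which the tool goes at most 50 mm and 8.59 degrees, less where a joint would pass 70% of its speed; a pose out of reach is approached as far as the arm can. A call with a number of a shift or a turn outside -1 to 1 is refused whole. A call with a gripper value outside its range is refused whole. "hand" is the opening, from 0 (shut) to 1 (fully open), set as the call begins (left out, the last holds). The fingers move at their own pace and stop on an object; "squeeze" is the grip in N (left out, the last holds). Time passes only in rows, so rows that repeat a pose let the fingers close. It gives the time, the measured TCP pose, the force, the opening and the grip force at its end, in the units of the state.
- robot.get_state(): the state, without advancing time (a new reading comes with each control period).
- robot.snapshot(name): name is "scene" or "top" or "wrist"; returns a dict with "frame" (384x512x3 uint8, blue, green, red), "fx", "fy", "cx", "cy" (pixels), "world_to_cam" (4x4, takes a point from world to camera coordinates); the wrist camera has in their place "tool_from_camera" (4x4, takes a point from camera to tool coordinates, whose origin is the TCP and whose axes are the flange's). Camera axes: x right, y down, z forward; pixel columns grow to the right and rows downward; lengths in m; the calibration is good to about 2 mm. A picture is of the moment at which its call begins: read the wrist's pose just before it. There is no depth.
- robot.finish_job(): hands the job in; it is judged then, once.
Trained networks look in a picture, given as the dict that the camera call returned (one of the last four; its "shot" number tells which), for a name from the list of things; names that differ only in an ending like _2 or _b are one class to them, and where a whole thing is asked for, a point or a joint stands for the part that bears it (a point fixed in the world has none). Each returns a list of dicts, best first, with "confidence" (0 to 1); they miss things now and then, are a little off and sometimes report something else, mostly with a low value. They report only what shows in the picture. A call takes as long as a camera call. They do not tell look-alikes from the thing itself.
- robot.masks_of(picture, target): "mask" (384x512 bool, what is visible of it) and "bbox" ([centre column, centre row, width, height] in pixels, round what is visible of it).
The state is a dict: "time_s": time; "joints": joint angles; "dq": joint speeds; "joint_torque": joint torques, N m; "tcp_pos": TCP position; "orientation": TCP orientation; "contact_force": force on the tool from outside, world axes, zero at the start; "torque": the same for the moment, N m; "finger_gap": finger opening in m; "grip_force": force on a finger pad.
Only numpy, scipy, OpenCV 4.12 (cv2) and the standard library are available. Lean on these libraries where they do the work, as an engineer would, in place of code of your own. Each camera call takes 0.05 s, during which the arm holds its last target. There are 200 camera calls.

## Task

Pack the hair-colour mixing bowls into their tub on the shop counter: lift the yellow lid off the black tub and lay it gently, knob up, on the grey square mat, without its edge hanging noticeably over. Then set the green bowl down in the tub, let go of it, and after that set the orange bowl down inside the green one, each lowered gently, standing flat on the bottom. Leave the tub where it stands and the green jar and the white bottle undisturbed.

Things in the scene. Friction and masses are not known exactly. Their poses are not given: they have to be found in the camera images.
- tub: Black round open tub, 150 mm outside diameter, 134 mm inside diameter, 74 mm high, about 0.55 kg, loose on the counter. Inside bottom 18 mm above the underside. Origin at the centre of the underside, z up. At the start the lid closes it.
- lid: Yellow round lid, 156 mm across, lying loosely on the tub: an 8 mm flange rests on the rim; a boss below it, 124 mm wide and 8 mm deep, sits in the mouth with 5 mm play. About 0.16 kg. Origin: centre of the boss's underside (66 mm above the counter when on the tub), z up through the knob. Lifts straight off.
- lid_knob (a point): Centre of the lid's black round knob, 36 mm diameter and 26 mm high; this point is 37 mm above the lid's origin, 13 mm below the knob's top.
- medium: Green round open bowl, 116 mm outside diameter, 100 mm inside, 72 mm high, about 0.20 kg. Straight 8 mm wall: pinch the rim anywhere, one finger inside, one outside. Inside bottom 18 mm above the underside. Origin: centre of the underside, z up. It fits in the tub with 9 mm play all round and its rim then stands 16 mm above the tub's rim.
- small: Orange round open bowl, 84 mm outside diameter, 68 mm inside, 70 mm high, about 0.14 kg. Straight 8 mm wall: pinch the rim anywhere, one finger inside, one outside. Inside bottom 18 mm above the underside. Origin: centre of the underside, z up. It fits in the green bowl with 8 mm play all round and its rim then stands 16 mm above the green rim.
- mat: Grey square plastic mat, 220 x 220 mm, 4 mm thick, fixed to the counter. Origin at the centre of its underside, x and y along its sides.
- gel_jar: Bystander: green closed gel jar with black cap, 84 mm diameter, 85 mm high. Origin at the centre of its underside.
- lotion: Bystander: white bottle with blue cap, 54 mm diameter, 135 mm high. Origin at the centre of its underside.
There are look-alikes about, which are no part of the job. What is shaped like the tub but blue or pink is not meant.

How it is judged:
By the outcome, as a careful person would: the job done as asked, in the order asked, and still so for the second after the job is handed in, with the robot touching nothing.
It also fails if it takes over 72 s, if anything falls off the work surface, if the arm or the gripper's body presses on something with over 40 N, if the wrist force passes 120 N, or if a joint passes its speed limit or range.

## Working session

There is one attempt and no reset: what is moved stays moved. The work goes in short steps, Python scripts to look and compute and a tool call to move; the robot and the scene stay as the last step left them, time stands still between calls to the robot, and variables do not carry over. Pictures are saved under pics/ and viewed, at most 11 in all, crops included, and the job is handed in when it is done.

Besides the shell and the picture viewer there is one more tool, called after ">>>" as name(argument=value, ...), one argument or row to a line, values as JSON. step_arm: Moves the arm, as the interface text tells. Shifts and turns lie within -1 to 1; 1 stands for 0.4 m of shift or pi rad of turn. Its arguments: {"type":"object","properties":{"moves":{"type":"array"},"hand":{"type":"number"},"squeeze":{"type":"number"}},"required":["moves"]}

```bash
mkdir -p pics; ls; python3 - <<'E'
from workcell import robot
import cv2, numpy as np
s=robot.get_state(); print({k:np.round(v,3).tolist() for k,v in s.items()}, robot.grip_point_offset)
ims=[]
for n in ("top","scene"):
    p=robot.snapshot(n); print(n,p["fx"],p["cx"],p["cy"],np.round(p["world_to_cam"],3).tolist())
    cv2.imwrite(f"pics/{n}0.png",p["frame"])
    for t in ("tub","lid","lid_knob","medium","small","mat","gel_jar","lotion"):
        for d in robot.masks_of(p,t)[:4]: print(t,round(d["confidence"],2),np.round(d["bbox"],1).tolist())
E
```

```text
pics
{'time_s': 0.0, 'joints': [1.088, 0.218, 1.615, -0.0, 1.311, -0.112], 'dq': [-0.002, 0.001, 0.001, 0.001, -0.0, 0.0], 'joint_torque': [-0.0, -39.684, -30.385, -0.0, 0.01, -0.0], 'tcp_pos': [0.226, 0.582, 0.23], 'orientation': [-0.0, 0.184, 0.983, -0.001], 'contact_force': [0.364, 0.236, 0.803], 'torque': [0.017, -0.017, -0.015], 'grip_force': 0.0, 'finger_gap': 0.086} 0.0187
top 398.511299478205 254.57528948886883 183.97604280729288 [[-0.023, -1.0, 0.006, 0.091], [-0.996, 0.022, -0.084, 0.597], [0.084, -0.008, -0.996, 1.252], [0.0, 0.0, 0.0, 1.0]]
tub 0.71 [117.3, 171.4, 53.3, 49.5]
tub 0.58 [175.2, 143.6, 50.7, 52.2]
lid 0.94 [184.6, 214.2, 49.9, 50.7]
lid_knob 0.89 [184.3, 215.1, 54.4, 56.7]
lid_knob 0.5 [282.3, 177.5, 37.8, 38.2]
medium 0.88 [281.3, 177.9, 40.4, 39.5]
small 0.83 [291.7, 234.6, 26.8, 36.2]
mat 0.8 [364.0, 214.4, 87.2, 80.4]
gel_jar 0.76 [323.5, 134.1, 30.7, 27.8]
gel_jar 0.54 [186.2, 214.4, 47.7, 48.9]
lotion 0.51 [230.2, 139.1, 20.8, 17.2]
scene 467.0670709089074 249.55094641933414 193.46294979767012 [[0.658, 0.753, 0.005, -0.466], [0.537, -0.464, -0.704, -0.21], [-0.528, 0.466, -0.71, 1.485], [0.0, 0.0, 0.0, 1.0]]
tub 0.91 [368.6, 150.9, 55.1, 55.7]
tub 0.68 [281.1, 173.2, 47.1, 27.5]
lid 0.61 [282.8, 146.1, 54.9, 38.7]
lid_knob 0.66 [307.8, 225.5, 24.9, 51.8]
lid_knob 0.63 [283.2, 149.1, 53.7, 39.4]
medium 0.87 [223.3, 233.8, 47.2, 54.1]
medium 0.25 [212.5, 306.0, 41.6, 53.3]
small 0.96 [172.8, 201.1, 35.5, 37.7]
mat 0.72 [97.6, 276.8, 131.6, 107.6]
gel_jar 0.84 [212.9, 307.1, 41.1, 55.4]
gel_jar 0.5 [223.7, 236.1, 46.7, 58.5]
lotion 0.9 [309.0, 223.8, 26.0, 47.0]
```

View pics/top0.png

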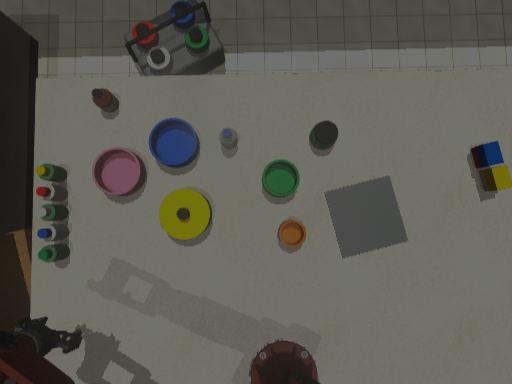

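View pics/scene0.png

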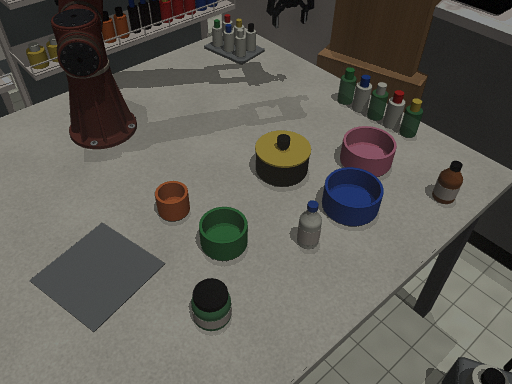

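The top view shows the lid at about (185,214), the green bowl at (281,179), the orange bowl at (291,233), the mat at (366,216), the jar at (324,134) and the bottle at (229,138). The scene view agrees: the yellow lid sits on the black tub at (283,158), with the blue and pink tubs separate. Next I fit cylinder silhouettes in both views.

```bash
cat > h.py <<'E'
import cv2, numpy as np
from scipy.optimize import least_squares
from workcell import robot
def proj(p,X):
    c=np.c_[X,np.ones(len(X))]@np.array(p["world_to_cam"]).T
    return np.c_[p["fx"]*c[:,0]/c[:,2]+p["cx"],p["fy"]*c[:,1]/c[:,2]+p["cy"]]
a=np.linspace(0,2*np.pi,90)
def cyl(x,y,r,z0,z1):
    return np.vstack([np.c_[x+r*np.cos(a),y+r*np.sin(a),0*a+z] for z in (z0,z1)])
def box(q): return np.r_[q.min(0),q.max(0)]
H={"yellow":((22,120,60),(38,255,255)),"green":((45,90,25),(85,255,255)),"orange":((3,120,50),(18,255,255))}
def cmask(p,col,roi):
    cx,cy,w,h=roi; m=cv2.inRange(cv2.cvtColor(p["frame"],cv2.COLOR_BGR2HSV),*H[col])
    k=np.zeros_like(m); k[max(0,int(cy-h/2)):int(cy+h/2),max(0,int(cx-w/2)):int(cx+w/2)]=1
    n,l,st,_=cv2.connectedComponentsWithStats(m*k); i=1+np.argmax(st[1:,4]); x,y,w,h,_=st[i]
    return np.array([x-.5,y-.5,x+w-.5,y+h-.5]),l==i
def fit(obs,r,z0,z1,x0=(.5,0)):
    f=lambda v:np.concatenate([box(proj(p,cyl(*v,r,z0,z1)))-b for p,b in obs])
    s=least_squares(f,x0,loss="soft_l1"); return s.x,f(s.x)
E
python3 - <<'E'
from h import *
T=robot.snapshot("top");S=robot.snapshot("scene")
for n,col,r,z0,z1,t,s in [("lid","yellow",.078,.074,.082,(185,214,70,70),(283,152,70,50)),("medium","green",.058,0,.072,(281,179,50,50),(223,234,64,64)),("small","orange",.042,0,.07,(291,233,45,45),(172,201,50,50))]:
    bt,_=cmask(T,col,t);bs,_=cmask(S,col,s)
    for o in ([(T,bt)],[(S,bs)],[(T,bt),(S,bs)]):
        x,e=fit(o,r,z0,z1); print(n,x.round(4),e.round(1))
# mat
for p,n,tr,c in ((T,"top",(366,216),0),(S,"scene",(98,275),1)):
    d=max(robot.masks_of(p,"mat"),key=lambda d:d["confidence"]); m=d["mask"].astype(np.uint8)
    g=cv2.cvtColor(p["frame"],cv2.COLOR_BGR2GRAY); med=np.median(g[d["mask"]]); 
    mm=((abs(g.astype(float)-med)<14)&(cv2.dilate(m,np.ones((9,9)))>0)).astype(np.uint8)
    mm=cv2.morphologyEx(mm,cv2.MORPH_OPEN,np.ones((5,5)))
    cn=max(cv2.findContours(mm,0,2)[0],key=cv2.contourArea)
    def corners(v): 
        R=np.array([[np.cos(v[2]),-np.sin(v[2])],[np.sin(v[2]),np.cos(v[2])]])
        q=(np.array([[-1,-1],[1,-1],[1,1],[-1,1]])*.11)@R.T+v[:2]; return proj(p,np.c_[q,np.full(4,.004)])
    pts=cn[:,0,:].astype(float)
    f=lambda v:[cv2.pointPolygonTest(corners(v).astype(np.float32).reshape(-1,1,2),tuple(map(float,u)),True) for u in pts]
    b=min((least_squares(f,(.5,-.2,t0),loss="soft_l1") for t0 in (0,.3,.6,-.3,-.6)),key=lambda s:s.cost); print("mat",n,b.x.round(4),b.cost,len(pts))
for n,r,h in (("gel_jar",.042,.085),("lotion",.027,.135)):
    o=[]
    for p in (T,S):
        d=robot.masks_of(p,n)
        d=[k for k in d if n=="lotion" or abs(k["bbox"][0]-(323 if p is T else 212))<8][:1]
        for k in d: c=np.array(k["bbox"]);o.append((p,np.r_[c[:2]-c[2:]/2,c[:2]+c[2:]/2]))
    x,e=fit(o,r,0,h);print(n,x.round(3),e.round(1))
E
```

```text
lid [0.5075 0.2947] [-0.3 -0.3  0.3  0.2]
lid [0.5111 0.2923] [-0.2 -0.8  0.2  0.6]
lid [0.5086 0.2942] [-0.2 -0.6  0.5 -0.1 -0.3 -1.5  0.1 -0.2]
medium [ 0.6133 -0.0034] [-1.1 -0.7  1.   0.8]
medium [ 0.6135 -0.0031] [-0.5 -1.1  0.5  0.8]
medium [ 0.6134 -0.0031] [-1.2 -0.8  0.9  0.7 -0.5 -1.1  0.4  0.8]
small [ 0.4416 -0.0353] [-1.  -0.4  0.9  0.3]
small [ 0.441  -0.0328] [-0.3 -1.1  0.3  0.9]
small [ 0.4417 -0.0338] [-1.4 -0.4  0.4  0.3 -0.5 -0.8  0.2  1.2]
mat top [ 0.4905 -0.2724  0.3   ] 150.1674465368789 133
mat scene [ 0.4753 -0.2813  0.306 ] 375.06902699453224 150
gel_jar [ 0.758 -0.144] [ 0.8 -4.4 -1.   0.3 -0.6 -2.3  0.2  0.5]
lotion [0.748 0.15 ] [-0.4 -8.1 -2.1  0.  -0.7 -1.3 -0.8  2.4]
```

>>> step_arm(
  moves=[
    [[0.2,-0.2,0,0,0,0],[0.4,-0.4,0,0,0,0],[0.7075,-0.7225,-0.1,0,0,0],[0.7075,-0.7225,-0.1,0,0,0],[0.7075,-0.7225,-0.1,0,0,0],[0.7075,-0.7225,-0.1,0,0,0],[0.7075,-0.7225,-0.1,0,0,0],[0.7075,-0.7225,-0.1,0,0,0],[0.7075,-0.7225,-0.1,0,0,0],[0.7075,-0.7225,-0.1,0,0,0],[0.7075,-0.7225,-0.1,0,0,0],[0.7075,-0.7225,-0.1,0,0,0],[0.7075,-0.7225,-0.1,0,0,0],[0.7075,-0.7225,-0.1,0,0,0]],
  ],
  hand=1,
  squeeze=60,
)

```text
time_s: 2.7
tcp_pos: [0.5088, 0.2946, 0.1916]
orientation: [0.0, 0.183, 0.983, 0.0]
contact_force: [-0.9, -0.3, 0.8]
finger_gap: 0.0856
grip_force: 0.0
```

```bash
cat >> h.py <<'E'
from scipy.spatial.transform import Rotation as Ro
def wrist():
    s=robot.get_state(); p=robot.snapshot("wrist"); q=s["orientation"]
    M=np.eye(4); M[:3,:3]=Ro.from_quat([q[1],q[2],q[3],q[0]]).as_matrix(); M[:3,3]=s["tcp_pos"]
    p["world_to_cam"]=np.linalg.inv(M@np.array(p["tool_from_camera"])); return s,p
E
python3 - <<'E'
from h import *
s,W=wrist(); print(s["tcp_pos"],s["orientation"],s["contact_force"],s["time_s"])
cv2.imwrite("pics/w1.png",W["frame"])
b,m=cmask(W,"yellow",(256,192,512,384)); print(b)
print(fit([(W,b)],.078,.074,.082,(.509,.294)))
T=robot.snapshot("top");S=robot.snapshot("scene")
P=[]
for p in (T,S):
    d=max(robot.masks_of(p,"mat"),key=lambda d:d["confidence"]); m=d["mask"].astype(np.uint8)
    r=cv2.minAreaRect(max(cv2.findContours(m,0,2)[0],key=cv2.contourArea)); print(r)
    cn=max(cv2.findContours(m,0,2)[0],key=cv2.contourArea)[:,0,:].astype(float)
    # back to plane z=.004
    E_=np.array(p["world_to_cam"]);R,t=E_[:3,:3],E_[:3,3]
    d=np.c_[(cn[:,0]-p["cx"])/p["fx"],(cn[:,1]-p["cy"])/p["fy"],np.ones(len(cn))]@R; c=-R.T@t
    q=c+d*((.004-c[2])/d[:,2])[:,None]
    print("mat",cv2.minAreaRect(q[:,:2].astype(np.float32)*1000))
E
```

```text
[0.50876419 0.29461139 0.19155947] [1.32460669e-04 1.83378810e-01 9.83042306e-01 1.42082661e-04] [-0.86241715 -0.25166083  0.75461956] 2.7
[164.5  96.5 342.5 269.5]
(array([0.5103658 , 0.29394206]), array([-1.31125619, -0.32551497,  1.32839798,  0.75084585]))
((365.8704528808594, 215.99478149414062), (69.520263671875, 68.75029754638672), 75.61860656738281)
mat ((488.4820556640625, -279.65093994140625), (222.91131591796875, 222.30294799804688), 12.703250885009766)
((96.99237060546875, 271.99993896484375), (82.70209503173828, 108.09242248535156), 45.43736267089844)
mat ((492.02154541015625, -281.1217041015625), (225.09092712402344, 224.425048828125), 13.400036811828613)
```

View pics/w1.png

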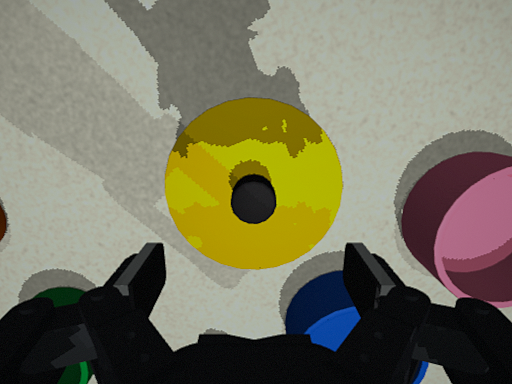

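The wrist view has the lid centred at (253,183) with the knob at (253,199), which puts it within 2 mm of the TCP. The mat is at (0.490, -0.280). Now I descend and grip the knob.

>>> step_arm(
  moves=[
    [[0.003,0,-0.08,0,0,0],[0.003,0,-0.16,0,0,0],[0.003,0,-0.22,0,0,0],[0.003,0,-0.245,0,0,0],[0.003,0,-0.255,0,0,0],[0.003,0,-0.255,0,0,0],[0.003,0,-0.255,0,0,0]],
  ],
)

```text
time_s: 3.65
tcp_pos: [0.512, 0.2941, 0.091]
orientation: [0.001, 0.184, 0.983, 0.001]
contact_force: [-0.4, -0.5, -0.6]
finger_gap: 0.0856
grip_force: 0.0
```

>>> step_arm(
  moves=[
    [[0,0,0,0,0,0],[0,0,0,0,0,0],[0,0,0,0,0,0],[0,0,0,0,0,0],[0,0,0,0,0,0],[0,0,0,0,0,0],[0,0,0,0,0,0],[0,0,0,0,0,0]],
  ],
  hand=0,
  squeeze=50,
)

```text
time_s: 4.45
tcp_pos: [0.5113, 0.2938, 0.0901]
orientation: [0.001, 0.184, 0.983, 0.0]
contact_force: [-0.7, -0.4, 5.5]
finger_gap: 0.0345
grip_force: 50.5
```

>>> step_arm(
  moves=[
    [[0,0,0.02,0,0,0],[0,0,0.05,0,0,0],[0,0,0.1,0,0,0],[0,0,0.16,0,0,0],[0,0,0.22,0,0,0],[0,0,0.26,0,0,0],[0,0,0.28,0,0,0],[0,0,0.28,0,0,0],[0,0,0.28,0,0,0]],
  ],
)

```text
time_s: 5.35
tcp_pos: [0.5099, 0.2932, 0.2002]
orientation: [-0.001, 0.184, 0.983, -0.001]
contact_force: [0.9, 0.1, -2.2]
finger_gap: 0.0346
grip_force: 50.1
```

```bash
python3 - <<'E'
from h import *
s=robot.get_state(); T=robot.snapshot("top");S=robot.snapshot("scene"); print(s["tcp_pos"])
cv2.imwrite("pics/c2.png",cv2.resize(S["frame"][80:250,180:440],None,fx=2.5,fy=2.5))
E
```

```text
[0.50994642 0.29322938 0.200217  ]
```

View pics/c2.png

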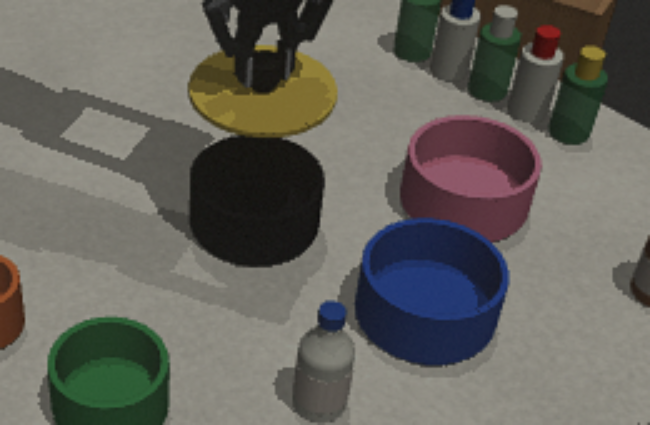

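The crop shows the yellow lid hanging level from the gripper at (263,90), with the open black tub below it at (257,200). Next it goes to the mat.

>>> step_arm(
  moves=[
    [[0,-0.03,0,0,0,0],[0,-0.1,0,0,0,0],[0,-0.2,0,0,0,0],[0,-0.3,0,0,0,0],[-0.02,-0.4,0,0,0,0],[-0.02,-0.5,0,0,0,0],[-0.03,-0.6,0,0,0,0],[-0.04,-0.7,0,0,0,0],[-0.05,-0.8,0,0,0,0],[-0.05,-0.9,0,0,0,0]],
  ],
)

```text
time_s: 6.45
tcp_pos: [0.489, -0.0684, 0.2006]
orientation: [-0.001, 0.184, 0.983, -0.0]
contact_force: [0.4, 0.3, -1.3]
finger_gap: 0.0347
grip_force: 50.2
```

>>> step_arm(
  moves=[
    [[0,-0.1,0,0,0,0],[0,-0.2,0,0,0,0],[0,-0.3,-0.03,0,0,0],[0,-0.4,-0.08,0,0,0],[0,-0.48,-0.14,0,0,0],[0,-0.52,-0.2,0,0,0],[0,-0.533,-0.26,0,0,0],[0,-0.533,-0.32,0,0,0],[0,-0.533,-0.36,0,0,0],[0,-0.533,-0.38,0,0,0],[0,-0.533,-0.38,0,0,0],[0,-0.533,-0.38,0,0,0]],
  ],
)

```text
time_s: 7.65
tcp_pos: [0.4913, -0.2799, 0.0501]
orientation: [0.001, 0.184, 0.983, -0.0]
contact_force: [-0.2, -0.7, -1.5]
finger_gap: 0.0345
grip_force: 50.3
```

>>> step_arm(
  moves=[
    [[0,0,-0.015,0,0,0],[0,0,-0.03,0,0,0],[0,0,-0.04,0,0,0],[0,0,-0.045,0,0,0],[0,0,-0.049,0,0,0],[0,0,-0.052,0,0,0],[0,0,-0.053,0,0,0],[0,0,-0.053,0,0,0]],
  ],
)

```text
time_s: 8.45
tcp_pos: [0.4908, -0.2798, 0.0282]
orientation: [0.0, 0.184, 0.983, -0.0]
contact_force: [-0.6, 0.3, -1.7]
finger_gap: 0.0342
grip_force: 50.3
```

>>> step_arm(
  moves=[
    [[0,0,-0.001,0,0,0],[0,0,-0.002,0,0,0],[0,0,-0.003,0,0,0],[0,0,-0.003,0,0,0],[0,0,-0.003,0,0,0]],
  ],
)

```text
time_s: 8.95
tcp_pos: [0.4908, -0.2798, 0.0281]
orientation: [-0.0, 0.184, 0.983, -0.0]
contact_force: [-2.9, 1.8, 6.5]
finger_gap: 0.0345
grip_force: 50.9
```

>>> step_arm(
  moves=[
    [[0,0,0,0,0,0],[0,0,0,0,0,0],[0,0,0,0,0,0],[0,0,0,0,0,0],[0,0,0,0,0,0],[0,0,0,0,0,0]],
  ],
  hand=1,
)

```text
time_s: 9.55
tcp_pos: [0.4906, -0.2796, 0.0268]
orientation: [-0.0, 0.184, 0.983, 0.0]
contact_force: [-0.1, -0.5, 0.0]
finger_gap: 0.0858
grip_force: 0.0
```

>>> step_arm(
  moves=[
    [[0,0,0.03,0,0,0],[0,0,0.1,0,0,0],[0,0,0.2,0,0,0],[0,0,0.3,0,0,0],[0,0,0.38,0,0,0],[0,0,0.38,0,0,0]],
  ],
)

```text
time_s: 10.15
tcp_pos: [0.4944, -0.2824, 0.1867]
orientation: [0.006, 0.184, 0.983, -0.003]
contact_force: [1.0, -1.0, 0.8]
finger_gap: 0.0856
grip_force: 0.0
```

```bash
python3 - <<'E'
from h import *
s,W=wrist(); print(s["tcp_pos"],s["contact_force"])
cv2.imwrite("pics/w3.png",W["frame"])
b,m=cmask(W,"yellow",(256,192,512,384))
print("lid",fit([(W,b)],.078,.012,.020,(.49,-.28)))
T=robot.snapshot("top")
# tub: dark pixels near it in the top view
g=cv2.cvtColor(T["frame"],cv2.COLOR_BGR2GRAY); m=(g<45).astype(np.uint8); k=np.zeros_like(m);k[175:255,150:225]=1
n,l,st,c=cv2.connectedComponentsWithStats(m*k); i=1+np.argmax(st[1:,4]); x,y,w,h,A=st[i]; print(st[i])
print("tub",fit([(T,np.array([x-.5,y-.5,x+w-.5,y+h-.5]))],.075,0,.074,(.51,.294)))
for d in robot.masks_of(T,"tub")[:4]: 
    c=np.array(d["bbox"]);print(c.round(1),d["confidence"],fit([(T,np.r_[c[:2]-c[2:]/2,c[:2]+c[2:]/2])],.075,0,.074,(.51,.294)))
E
```

```text
[ 0.49442772 -0.28238838  0.18667821] [ 1.031815   -1.02189973  0.77641261]
lid (array([ 0.49059261, -0.27902751]), array([-0.72880523, -0.5706876 ,  0.72667345,  1.1969813 ]))
[ 162  190   50   47 1304]
tub (array([0.51060972, 0.29157378]), array([-0.71720841, -1.11768903,  0.78943548,  1.04871456]))
[174.3 142.2  51.3  53.5] 0.91 (array([0.73556866, 0.32870688]), array([-0.08403326,  1.32351044,  0.08860685, -1.48242434]))
[186.1 214.4  53.2  49.8] 0.78 (array([0.50624782, 0.29311404]), array([ 0.78266925,  0.30891883, -0.86664802, -0.29447302]))
[120.3 170.4  52.4  48.9] 0.78 (array([0.64840059, 0.50003873]), array([-1.20016664, -0.38428474,  1.41166114,  0.38968453]))
```

View pics/w3.png

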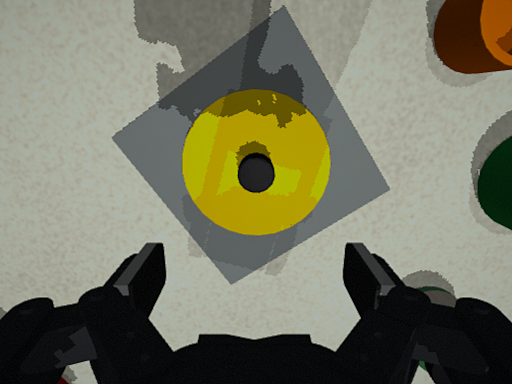

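The wrist view shows the lid, knob up, at (256,162), fully inside the grey mat. Next I hover over the green bowl.

>>> step_arm(
  moves=[
    [[0.05,0.1,0.03,0,0,0],[0.1,0.2,0.05,0,0,0],[0.15,0.3,0.05,0,0,0],[0.2,0.4,0.05,0,0,0],[0.25,0.5,0.05,0,0,0],[0.28,0.6,0.05,0,0,0],[0.306,0.692,0.05,0,0,0],[0.306,0.692,0.05,0,0,0],[0.306,0.692,0.05,0,0,0],[0.306,0.692,0.05,0,0,0]],
  ],
  hand=0.5,
)

```text
time_s: 11.3
tcp_pos: [0.6119, -0.0036, 0.1973]
orientation: [-0.001, 0.185, 0.983, -0.0]
contact_force: [0.2, -0.3, 0.6]
finger_gap: 0.0425
grip_force: 0.0
```

```bash
cat >> h.py <<'E'
def circ(p,m,r,z,x0):
    # outer contour of hull = silhouette of rim (top circle) seen from nearly above
    pass
E
sed -i '/^def circ/,$d' h.py
python3 - <<'E'
from h import *
s,W=wrist(); print(s["tcp_pos"],s["orientation"].round(4) if hasattr(s["orientation"],"round") else s["orientation"])
cv2.imwrite("pics/w4.png",W["frame"])
b,m=cmask(W,"green",(256,140,300,260)); print(b,fit([(W,b)],.058,0,.072,(.613,-.003)))
q=s["orientation"];print(Ro.from_quat([q[1],q[2],q[3],q[0]]).as_matrix()[:,1])
E
```

```text
[ 0.61194363 -0.0036389   0.19731071] [-1.400e-03  1.846e-01  9.828e-01 -4.000e-04]
[192.5 119.5 317.5 243.5] (array([ 0.61491382, -0.00365328]), array([-0.79661164, -0.97330929,  0.79256865,  1.26774945]))
[ 0.36288759  0.93183193 -0.00135814]
```

View pics/w4.png

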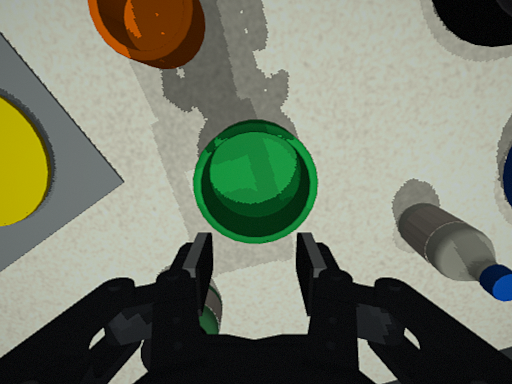

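The wrist view shows the green bowl at (255,181), with the bottle well clear at (440,245). I pinch its rim on the +y side.

>>> step_arm(
  moves=[
    [[0.03,0.07,-0.05,0,0,0],[0.052,0.124,-0.1,0,0,0],[0.052,0.124,-0.16,0,0,0],[0.052,0.124,-0.22,0,0,0],[0.052,0.124,-0.27,0,0,0],[0.052,0.124,-0.31,0,0,0],[0.052,0.124,-0.335,0,0,0],[0.052,0.124,-0.341,0,0,0],[0.052,0.124,-0.341,0,0,0],[0.052,0.124,-0.341,0,0,0]],
  ],
)

```text
time_s: 12.35
tcp_pos: [0.6349, 0.0465, 0.0638]
orientation: [0.001, 0.184, 0.983, 0.0]
contact_force: [0.0, -0.1, -0.1]
finger_gap: 0.0425
grip_force: 0.0
```

>>> step_arm(
  moves=[
    [[0,0,-0.004,0,0,0],[0,0,-0.006,0,0,0],[0,0,-0.006,0,0,0],[0,0,-0.006,0,0,0]],
  ],
)

```text
time_s: 12.75
tcp_pos: [0.6339, 0.0468, 0.0603]
orientation: [0.0, 0.184, 0.983, 0.0]
contact_force: [0.8, -0.1, -0.9]
finger_gap: 0.0426
grip_force: 0.0
```

>>> step_arm(
  moves=[
    [[0,0,0,0,0,0],[0,0,0,0,0,0],[0,0,0,0,0,0],[0,0,0,0,0,0],[0,0,0,0,0,0],[0,0,0,0,0,0],[0,0,0,0,0,0],[0,0,0,0,0,0]],
  ],
  hand=0,
  squeeze=70,
)

```text
time_s: 13.55
tcp_pos: [0.634, 0.0467, 0.0603]
orientation: [0.0, 0.184, 0.983, 0.0]
contact_force: [0.2, -0.2, 2.0]
finger_gap: 0.0058
grip_force: 71.4
```

```bash
python3 - <<'E'
from h import *
s=robot.get_state();print(s["tcp_pos"],s["finger_gap"],s["grip_force"],s["contact_force"])
s,W=wrist();b,m=cmask(W,"green",(256,140,512,280));print(b)
for d in robot.masks_of(W,"medium")[:2]:print(d["confidence"],d["bbox"])
T=robot.snapshot("top");b,m=cmask(T,"green",(281,179,60,60));print(b,fit([(T,b)],.058,0,.072))
E
```

```text
[0.63402132 0.04673442 0.06033619] 0.005779372765355336 71.41168303904124 [ 0.17689586 -0.22959037  2.04534879]
[ 24.5 129.5 261.5 279.5]
0.91 [145.0, 236.4, 241.4, 209.5]
0.4 [32.8, 22.5, 65.5, 38.8]
[266.5 177.5 284.5 193.5] (array([0.57038331, 0.02737493]), array([-14.19537771,  -4.7854421 ,   5.44256102,  17.1945225 ]))
```

>>> step_arm(
  moves=[
    [[0,0,0.01,0,0,0],[0,0,0.03,0,0,0],[0,0,0.08,0,0,0],[0,0,0.15,0,0,0],[0,0,0.22,0,0,0],[0,0,0.29,0,0,0],[0,0.02,0.34,0,0,0],[-0.02,0.07,0.37,0,0,0],[-0.06,0.14,0.37,0,0,0],[-0.1,0.2,0.37,0,0,0],[-0.12,0.24,0.37,0,0,0],[-0.14,0.26,0.37,0,0,0],[-0.14,0.26,0.37,0,0,0],[-0.14,0.26,0.37,0,0,0],[-0.14,0.26,0.37,0,0,0]],
  ],
)

```text
time_s: 15.2
tcp_pos: [0.5785, 0.1498, 0.2081]
orientation: [0.0, 0.185, 0.983, -0.0]
contact_force: [0.2, 0.7, -1.0]
finger_gap: 0.0057
grip_force: 70.9
```

```bash
python3 - <<'E'
from h import *
s,W=wrist();print(s["tcp_pos"],s["orientation"],s["contact_force"],s["torque"],s["finger_gap"])
S=robot.snapshot("scene")
cv2.imwrite("pics/c5.png",np.hstack([cv2.resize(W["frame"],(400,300)),cv2.resize(S["frame"][80:260,170:410],(400,300))]))
np.savez("w5.npz",**{k:W[k] for k in("frame","fx","fy","cx","cy","world_to_cam")}); np.savez("s5.npz",**{k:S[k] for k in("frame","fx","fy","cx","cy","world_to_cam")})
E
```

```text
[0.57853276 0.14979676 0.20812901] [ 3.13045653e-04  1.84825166e-01  9.82771347e-01 -1.99982908e-04] [ 0.15933586  0.69118496 -1.0424016 ] [0.09375986 0.00033599 0.02974076] 0.0057325215901898475
```

View pics/c5.png

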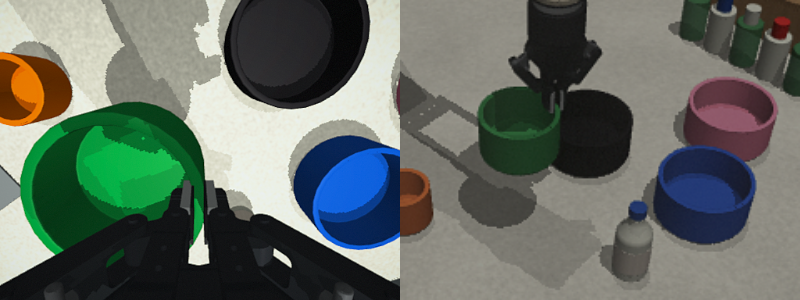

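The bowl hangs level with the open tub at (297,45) in the wrist half of the picture. I refine the tub's position from it.

```bash
python3 - <<'E'
from h import *
W=dict(np.load("w5.npz"))
hs=cv2.cvtColor(W["frame"],cv2.COLOR_BGR2HSV); 
m=((hs[...,2]<75)&(hs[...,1]<90)).astype(np.uint8); m[190:]=0; m[:,:275]=0; m[:,495:]=0
m=cv2.morphologyEx(m,cv2.MORPH_OPEN,np.ones((3,3)))
cn=max(cv2.findContours(m,0,cv2.CHAIN_APPROX_NONE)[0],key=cv2.contourArea)
q=cv2.convexHull(cn)[:,0].astype(float); q=q[q[:,1]>3]; print(cv2.boundingRect(cn),len(q))
def f(v):
    H_=cv2.convexHull(proj(W,cyl(*v,.075,0,.074)).astype(np.float32))
    return [cv2.pointPolygonTest(H_,tuple(map(float,u)),True) for u in q]
r=least_squares(f,(.51,.293),loss="soft_l1",diff_step=.002);print(r.x,np.round(r.fun,1))
E
```

```text
(290, 0, 183, 139) 26
[0.51030528 0.29207567] [ 3.2  2.3  1.9  1.3  1.7  1.2  0.7  0.   0.3  0.5  0.6 -0.4  0.2 -0.3
  0.1 -0.3 -0.   0.6  3.6  3.6  3.9  5.4  5.7  2.8  1.9  2.4]
```

>>> step_arm(
  moves=[
    [[-0.01,0.04,0,0,0,0],[-0.03,0.12,0,0,0,0],[-0.05,0.2,0,0,0,0],[-0.07,0.28,0,0,0,0],[-0.09,0.36,0,0,0,0],[-0.11,0.43,0,0,0,0],[-0.12,0.47,0,0,0,0],[-0.122,0.482,-0.02,0,0,0],[-0.122,0.482,-0.06,0,0,0],[-0.122,0.482,-0.1,0,0,0],[-0.122,0.482,-0.12,0,0,0],[-0.122,0.482,-0.12,0,0,0],[-0.122,0.482,-0.12,0,0,0],[-0.122,0.482,-0.12,0,0,0]],
  ],
)

```text
time_s: 16.7
tcp_pos: [0.5299, 0.3434, 0.1609]
orientation: [0.001, 0.185, 0.983, 0.0]
contact_force: [0.0, 0.0, -1.4]
finger_gap: 0.0053
grip_force: 70.9
```

```bash
python3 - <<'E'
from h import *
s,W=wrist();print(s["tcp_pos"],s["orientation"])
T=robot.snapshot("top");S=robot.snapshot("scene")
b,m=cmask(S,"green",(283,150,90,90));print(b,fit([(S,b)],.058,s["tcp_pos"][2]-.0603,s["tcp_pos"][2]+.0117,(.51,.292)))
cv2.imwrite("pics/c6.png",np.hstack([cv2.resize(T["frame"][160:270,120:265],(400,300)),cv2.resize(S["frame"][80:230,190:390],(400,300))]))
E
```

```text
[0.52989175 0.34340089 0.1609021 ] [6.25540641e-04 1.84709837e-01 9.82792796e-01 4.53635489e-04]
[263.5 108.5 307.5 154.5] (array([0.5128302 , 0.29591029]), array([-0.42635086, -1.19326351,  0.40587703,  0.80209705]))
```

View pics/c6.png

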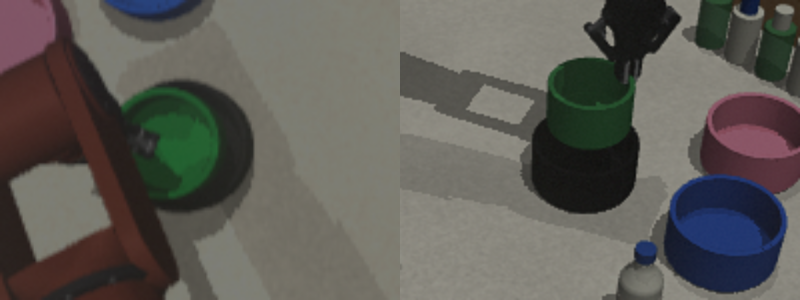

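The crops show the green bowl just above the tub mouth, and it looks centred over it in the scene view. Now I lower it.

>>> step_arm(
  moves=[
    [[0,0,-0.02,0,0,0],[0,0,-0.05,0,0,0],[0,0,-0.08,0,0,0],[0,0,-0.1,0,0,0],[0,0,-0.11,0,0,0],[0,0,-0.11,0,0,0]],
  ],
)

```text
time_s: 17.45
tcp_pos: [0.5282, 0.3432, 0.1146]
orientation: [-0.001, 0.184, 0.983, -0.001]
contact_force: [-0.4, 0.0, -1.6]
finger_gap: 0.0057
grip_force: 70.9
```

>>> step_arm(
  moves=[
    [[0,0,-0.015,0,0,0],[0,0,-0.03,0,0,0],[0,0,-0.045,0,0,0],[0,0,-0.06,0,0,0],[0,0,-0.07,0,0,0],[0,0,-0.075,0,0,0],[0,0,-0.08,0,0,0],[0,0,-0.08,0,0,0]],
  ],
)

```text
time_s: 18.25
tcp_pos: [0.529, 0.3435, 0.0839]
orientation: [-0.0, 0.184, 0.983, -0.0]
contact_force: [0.3, 0.7, -2.1]
finger_gap: 0.0062
grip_force: 70.9
```

Contact is expected at TCP z ≈ 0.0783, so I go slowly.

>>> step_arm(
  moves=[
    [[0,0,-0.003,0,0,0],[0,0,-0.006,0,0,0],[0,0,-0.008,0,0,0],[0,0,-0.01,0,0,0],[0,0,-0.012,0,0,0],[0,0,-0.013,0,0,0],[0,0,-0.013,0,0,0]],
  ],
)

```text
time_s: 18.95
tcp_pos: [0.529, 0.3435, 0.0788]
orientation: [-0.0, 0.184, 0.983, -0.0]
contact_force: [-1.0, 0.7, -1.7]
finger_gap: 0.0059
grip_force: 70.9
```

>>> step_arm(
  moves=[
    [[0,0,-0.001,0,0,0],[0,0,-0.002,0,0,0],[0,0,-0.003,0,0,0],[0,0,-0.003,0,0,0],[0,0,-0.003,0,0,0]],
  ],
)

```text
time_s: 19.45
tcp_pos: [0.5293, 0.3437, 0.0784]
orientation: [0.0, 0.184, 0.983, 0.0]
contact_force: [-1.5, -1.2, 2.5]
finger_gap: 0.0061
grip_force: 71.5
```

>>> step_arm(
  moves=[
    [[0,0,0,0,0,0],[0,0,0,0,0,0],[0,0,0,0,0,0],[0,0,0,0,0,0],[0,0,0,0,0,0]],
  ],
  hand=0.4,
)

```text
time_s: 19.95
tcp_pos: [0.529, 0.3435, 0.0776]
orientation: [-0.0, 0.184, 0.983, -0.0]
contact_force: [0.4, 0.0, 0.3]
finger_gap: 0.0346
grip_force: 0.0
```

>>> step_arm(
  moves=[
    [[0,0,0.02,0,0,0],[0,0,0.06,0,0,0],[0,0,0.14,0,0,0],[0,0,0.24,0,0,0],[-0.02,-0.08,0.3,0,0,0],[-0.04,-0.12,0.3,0,0,0],[-0.05,-0.13,0.3,0,0,0],[-0.05,-0.13,0.3,0,0,0],[-0.05,-0.13,0.3,0,0,0]],
  ],
)

```text
time_s: 20.85
tcp_pos: [0.5088, 0.292, 0.1974]
orientation: [-0.0, 0.184, 0.983, 0.0]
contact_force: [-1.0, -0.2, -0.9]
finger_gap: 0.0341
grip_force: 0.0
```

```bash
python3 - <<'E'
from h import *
s,W=wrist();print(s["tcp_pos"],s["contact_force"])
b,m=cmask(W,"green",(256,180,300,300));print(b,fit([(W,b)],.058,.074,.090,(.51,.292)))
S=robot.snapshot("scene");b,m=cmask(S,"green",(283,150,90,90));print(b,fit([(S,b)],.058,.080,.090,(.51,.292)))
cv2.imwrite("pics/c7.png",np.hstack([cv2.resize(W["frame"],(400,300)),cv2.resize(S["frame"][80:230,190:390],(400,300))]))
E
```

```text
[0.50882013 0.29195036 0.19739781] [-0.98291504 -0.15404479 -0.91602208]
[189.5 119.5 324.5 253.5] (array([0.5110681 , 0.29418376]), array([-0.11956503,  1.05821482,  0.11914738, -1.71124949]))
[262.5 132.5 304.5 165.5] (array([0.52088695, 0.28623835]), array([-0.24700716,  1.75518219,  0.24440135, -1.27337003]))
```

View pics/c7.png

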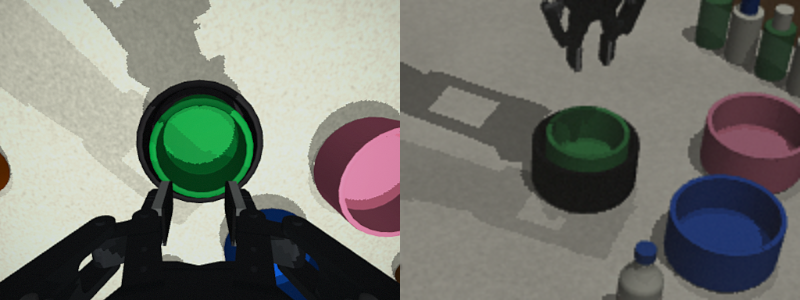

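The green bowl sits level in the tub: about (202,150) in the wrist half, rim slightly proud all round. Next is the orange bowl.

>>> step_arm(
  moves=[
    [[-0.02,-0.1,0,0,0,0],[-0.04,-0.2,0,0,0,0],[-0.06,-0.3,0,0,0,0],[-0.08,-0.4,0,0,0,0],[-0.1,-0.5,0,0,0,0],[-0.12,-0.6,0,0,0,0],[-0.145,-0.7,0,0,0,0],[-0.165,-0.79,0,0,0,0],[-0.168,-0.815,0,0,0,0],[-0.168,-0.815,0,0,0,0],[-0.168,-0.815,0,0,0,0],[-0.168,-0.815,0,0,0,0]],
  ],
)

```text
time_s: 22.15
tcp_pos: [0.4422, -0.0332, 0.1975]
orientation: [-0.0, 0.183, 0.983, 0.0]
contact_force: [0.0, 1.5, 0.6]
finger_gap: 0.0342
grip_force: 0.0
```

```bash
python3 - <<'E'
from h import *
s,W=wrist(); print(s["tcp_pos"])
b,m=cmask(W,"orange",(256,160,300,300)); print(b,fit([(W,b)],.042,0,.070,(.4415,-.034)))
E
```

```text
[ 0.44217474 -0.03322439  0.19752774]
[207.5 132.5 297.5 225.5] (array([ 0.44279805, -0.03450004]), array([-0.5381438 , -1.11377193,  0.53803634,  1.15174926]))
```

>>> step_arm(
  moves=[
    [[0.02,0.05,-0.05,0,0,0],[0.035,0.086,-0.1,0,0,0],[0.035,0.086,-0.16,0,0,0],[0.035,0.086,-0.22,0,0,0],[0.035,0.086,-0.27,0,0,0],[0.035,0.086,-0.31,0,0,0],[0.035,0.086,-0.335,0,0,0],[0.035,0.086,-0.345,0,0,0],[0.035,0.086,-0.345,0,0,0],[0.035,0.086,-0.345,0,0,0],[0.035,0.086,-0.345,0,0,0]],
  ],
)

```text
time_s: 23.3
tcp_pos: [0.4568, -0.0002, 0.0607]
orientation: [0.001, 0.184, 0.983, 0.0]
contact_force: [-1.0, 0.0, -0.6]
finger_gap: 0.0342
grip_force: 0.0
```

>>> step_arm(
  moves=[
    [[0,0.001,-0.004,0,0,0],[0,0.001,-0.004,0,0,0],[0,0.001,-0.004,0,0,0]],
  ],
)

```text
time_s: 23.6
tcp_pos: [0.4559, 0.0003, 0.0583]
orientation: [0.0, 0.184, 0.983, -0.0]
contact_force: [-0.8, 0.9, 0.2]
finger_gap: 0.034
grip_force: 0.0
```

>>> step_arm(
  moves=[
    [[0,0,0,0,0,0],[0,0,0,0,0,0],[0,0,0,0,0,0],[0,0,0,0,0,0],[0,0,0,0,0,0],[0,0,0,0,0,0],[0,0,0,0,0,0]],
  ],
  hand=0,
  squeeze=70,
)

```text
time_s: 24.3
tcp_pos: [0.4561, 0.0003, 0.0583]
orientation: [0.0, 0.184, 0.983, -0.0]
contact_force: [-0.3, 0.9, 2.0]
finger_gap: 0.0063
grip_force: 65.4
```

>>> step_arm(
  moves=[
    [[0,0,0.01,0,0,0],[0,0,0.03,0,0,0],[0,0,0.08,0,0,0],[0,0,0.15,0,0,0],[0,0,0.22,0,0,0],[0,0,0.29,0,0,0],[0,0,0.34,0,0,0],[0,0,0.37,0,0,0],[0,0,0.38,0,0,0],[0,0,0.38,0,0,0],[0,0,0.38,0,0,0],[0,0,0.38,0,0,0]],
  ],
)

```text
time_s: 25.5
tcp_pos: [0.4548, 0.0005, 0.2085]
orientation: [-0.002, 0.184, 0.983, -0.0]
contact_force: [-0.5, 0.2, -1.1]
finger_gap: 0.0067
grip_force: 65.3
```

>>> step_arm(
  moves=[
    [[0.01,0.04,0,0,0,0],[0.03,0.12,0,0,0,0],[0.045,0.22,0,0,0,0],[0.065,0.32,0,0,0,0],[0.085,0.42,0,0,0,0],[0.105,0.52,0,0,0,0],[0.13,0.62,0,0,0,0],[0.15,0.71,0,0,0,0],[0.165,0.78,0,0,0,0],[0.1695,0.815,-0.02,0,0,0],[0.1695,0.8215,-0.06,0,0,0],[0.1695,0.8215,-0.08,0,0,0],[0.1695,0.8215,-0.08,0,0,0],[0.1695,0.8215,-0.08,0,0,0],[0.1695,0.8215,-0.08,0,0,0]],
  ],
)

```text
time_s: 27.0
tcp_pos: [0.5241, 0.3281, 0.1786]
orientation: [0.0, 0.185, 0.983, 0.0]
contact_force: [-0.3, 0.1, -1.7]
finger_gap: 0.006
grip_force: 65.4
```

```bash
python3 - <<'E'
from h import *
s,W=wrist();print(s["tcp_pos"],s["orientation"],s["contact_force"],s["finger_gap"])
S=robot.snapshot("scene");z=s["tcp_pos"][2]-.0583
b,m=cmask(S,"orange",(283,140,90,110));print(b,fit([(S,b)],.042,z,z+.07,(.51,.292)))
cv2.imwrite("pics/c8.png",np.hstack([cv2.resize(W["frame"],(400,300)),cv2.resize(S["frame"][80:230,190:390],(400,300))]))
E
```

```text
[0.52409191 0.32806567 0.17862464] [3.63245286e-04 1.84973542e-01 9.82743424e-01 1.39208444e-04] [-0.32706132  0.14619027 -1.69205976] 0.006022991470225765
[268.5 106.5 301.5 144.5] (array([0.51107555, 0.29478525]), array([-0.08995568, -1.39052086,  0.08677505,  1.04290492]))
```

View pics/c8.png

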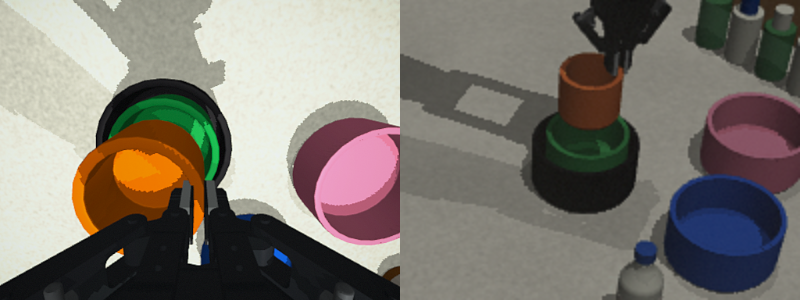

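The orange bowl is held level over the green one, centred in the scene half at (590,90) above (588,140). Now I lower it.

>>> step_arm(
  moves=[
    [[0,0,-0.02,0,0,0],[0,0,-0.05,0,0,0],[0,0,-0.08,0,0,0],[0,0,-0.1,0,0,0],[0,0,-0.115,0,0,0],[0,0,-0.12,0,0,0]],
  ],
)

```text
time_s: 27.7
tcp_pos: [0.5229, 0.3286, 0.1285]
orientation: [-0.001, 0.184, 0.983, -0.001]
contact_force: [0.6, 0.5, -1.0]
finger_gap: 0.0063
grip_force: 65.4
```

>>> step_arm(
  moves=[
    [[0,0,-0.015,0,0,0],[0,0,-0.03,0,0,0],[0,0,-0.045,0,0,0],[0,0,-0.06,0,0,0],[0,0,-0.07,0,0,0],[0,0,-0.073,0,0,0],[0,0,-0.073,0,0,0],[0,0,-0.073,0,0,0]],
  ],
)

```text
time_s: 28.5
tcp_pos: [0.5239, 0.3291, 0.1012]
orientation: [0.0, 0.184, 0.983, 0.0]
contact_force: [-0.1, -0.3, -0.8]
finger_gap: 0.0062
grip_force: 65.4
```

>>> step_arm(
  moves=[
    [[0,0,-0.004,0,0,0],[0,0,-0.008,0,0,0],[0,0,-0.011,0,0,0],[0,0,-0.013,0,0,0],[0,0,-0.015,0,0,0],[0,0,-0.016,0,0,0],[0,0,-0.016,0,0,0]],
  ],
)

```text
time_s: 29.2
tcp_pos: [0.5237, 0.3289, 0.0945]
orientation: [-0.0, 0.184, 0.983, -0.0]
contact_force: [-0.2, -0.2, -1.2]
finger_gap: 0.0062
grip_force: 65.3
```

>>> step_arm(
  moves=[
    [[0,0,-0.001,0,0,0],[0,0,-0.002,0,0,0],[0,0,-0.002,0,0,0],[0,0,-0.002,0,0,0]],
  ],
)

```text
time_s: 29.6
tcp_pos: [0.524, 0.3292, 0.0944]
orientation: [0.0, 0.184, 0.983, 0.0]
contact_force: [-0.3, 0.1, 3.6]
finger_gap: 0.0065
grip_force: 65.9
```

Contact is made at the expected height (0.0944), so I release and retreat.

>>> step_arm(
  moves=[
    [[0,0,0,0,0,0],[0,0,0,0,0,0],[0,0,0,0,0,0],[0,0,0,0,0,0],[0,0,0,0,0,0]],
  ],
  hand=0.4,
)

```text
time_s: 30.1
tcp_pos: [0.5236, 0.3289, 0.0935]
orientation: [-0.0, 0.184, 0.983, -0.0]
contact_force: [0.2, -0.1, 0.9]
finger_gap: 0.034
grip_force: 0.0
```

>>> step_arm(
  moves=[
    [[0,0,0.02,0,0,0],[0,0,0.06,0,0,0],[0,0,0.14,0,0,0],[0,0,0.24,0,0,0],[-0.03,-0.06,0.3,0,0,0],[-0.035,-0.09,0.3,0,0,0],[-0.035,-0.09,0.3,0,0,0],[-0.035,-0.09,0.3,0,0,0]],
  ],
)

```text
time_s: 30.9
tcp_pos: [0.5092, 0.2927, 0.213]
orientation: [-0.001, 0.185, 0.983, -0.0]
contact_force: [1.0, 0.3, 0.1]
finger_gap: 0.0341
grip_force: 0.0
```

```bash
python3 - <<'E'
from h import *
s,W=wrist();print(s["tcp_pos"],s["contact_force"],s["time_s"])
b,m=cmask(W,"green",(256,180,300,300));print("green",fit([(W,b)],.058,.080,.090,(.51,.292)))
b,m=cmask(W,"orange",(256,180,300,300));print("small",fit([(W,b)],.042,.09,.106,(.51,.292)))
S=robot.snapshot("scene")
cv2.imwrite("pics/c9.png",np.hstack([cv2.resize(W["frame"],(400,300)),cv2.resize(S["frame"],(400,300))]))
E
```

```text
[0.50915895 0.29266974 0.21297213] [1.02311273 0.26297307 0.05463765] 30.9
green (array([0.51160453, 0.29395641]), array([-0.38947971,  1.1448397 ,  0.38849754, -1.77801021]))
small (array([0.50842739, 0.2955484 ]), array([-0.15501188,  1.5367453 ,  0.15471895, -2.6063912 ]))
```

View pics/c9.png

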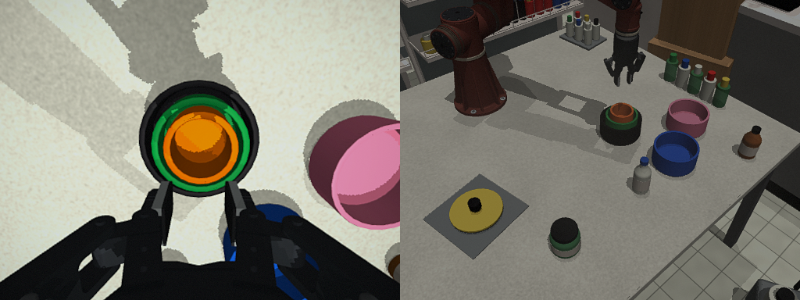

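The picture shows the bowls nested level in the tub at (200,145), the lid knob up within the mat at (476,208), and the jar and bottle standing where they were. The gripper is clear, so I hand the job in.

```bash
python3 -c "
from workcell import robot
print(robot.finish_job())"
```

```text
the job is handed in; nothing more can be done
None
```

The job is handed in at about 31 s of the 72 s allowed: the lid lies knob up on the mat, the green bowl stands flat in the tub with the orange bowl inside it, and the tub, jar and bottle looked undisturbed in the last picture; no verdict came back.

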